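Line up the tiles and hold the banding guide at the red mark

ROBOT

A 6-joint arm with a two-finger parallel gripper is mounted at the origin on the work surface. World frame = base frame: x ahead of the robot, y to its left, z up, the work surface at z = 0. Lengths are in mm, angles in rad, forces in N, time in s.
With the tool pointing down it reaches from about 325 to 775 mm from the base axis. Payload 9.3 kg.
Tool frame: the origin (TCP) lies midway between the tips of the shut fingers; the grasp point (between the pads) lies 19 mm behind it; z points along the fingers, y is the line along which they close (so a half turn about z gives the same grasp; the last joint's range is limited). The gripper opens to 85 mm and grips with 20 to 120 N. Pads are 22 mm wide; open, the fingers measure 114 mm over their backs; the gripper's body (76 mm by 85 mm) begins 54 mm behind the grasp point. The pads swing forward as they close: fully open they stand 13 mm farther back than shut.
Start: joints at [1.029, 0.259, 0.021, 1.334, 0, 1.418], TCP at [208.494, 508.947, 231.279] pointing down, gripper open.
Joint ranges: [-3.04, 3.04], [-0.91, 1.82], [-1.04, 1.36], [-1.92, 1.95], [-1.52, 1.45], [-3.14, 3.14]. Speed limits (rad/s): [2.22, 2.22, 2.79, 3.14, 3.14, 3.14].

INTERFACE

Orientations are given as a 3x3 rotation matrix whose columns are the frame's x, y, z axes.
In Python, from rig import status, viewer, ticket gives the robot as it stands.
- The arm moves only by the tool send_rows, never from a script. Its argument "plan" is text: rows parted by semicolons, each of 7 numbers parted by spaces: the shift along the tool's x, y, z in units of 100 mm (1.0 is 100 mm), then the turn, a rotation vector about the tool's x, y, z in units of 360 degrees (1.0 is 360 degrees), then the closure, from -1 (fully open) to 1 (shut), so that 0 is half open. A call has 1 to 10 rows; each row is the pose to reach, as a shift and turn from the pose commanded when the call began, along the tool's axes at that moment, turning the shorter way round; what a row does not reach only later rows make up. A row lasts 1/12 s, in which the tool goes at most 41.7 mm and 7.16 degrees, less where a joint would pass 70% of its speed; a pose out of reach is approached as far as the arm can. A call with a number of a shift or a turn outside -1 to 1 is refused whole. A call with a gripper value outside its range is refused whole. The fingers move at their own pace and stop on an object; "squeeze" is the grip in N (left out, the last holds). Time passes only in rows, so rows that repeat a pose let the fingers close. It gives the time, the measured TCP pose, the force, the opening and the grip force at its end, in the units of the state.
- status.state(): the state, without advancing time (a new reading comes with each control period).
- viewer.read_camera(name): name is "scene" or "top" or "wrist"; returns the picture (400x640x3 uint8, red, green, blue); there is no depth.
- viewer.calibration(name): a dict with "K" (3x3 intrinsics, pixels), "k1" (the pictures are not rectified: a ray, as slopes to the right and down, at radius r is drawn at 1 + k1 r^2 times it, then the intrinsics apply), "rvec" (rotation vector, rad) and "tvec" (3), from world to camera coordinates, as OpenCV has them; the wrist camera has in their place "mount" (4x4, takes a point from camera to tool coordinates, whose origin is the TCP and whose axes are the flange's). Camera axes: x right, y down, z forward; pixel columns grow to the right and rows downward; lengths in mm; the calibration is good to about 2 mm. A picture is of the moment at which its call begins: read the wrist's pose just before it. calibration takes no time and is no camera call.
- ticket.hand_in(): hands the job in; it is judged then, once.
The state is a dict: "t": time; "q": joint angles; "qd": joint speeds; "tau": joint torques, N m; "tool_pos": TCP position; "tool_rot": TCP orientation; "contact_force": force on the tool from outside, world axes, zero at the start; "wrist_torque": the same for the moment, N m; "opening": opening from 0.0 (shut) to 1.0 (fully open); "finger_force": force on a finger pad.
Only numpy, scipy, OpenCV 4.12 (cv2) and the standard library are available. Lean on these libraries where they do the work, as an engineer would, in place of code of your own. Each camera call takes 0.05 s, during which the arm holds its last target. There are 200 camera calls.

TASK

Push the three loose tiles on the banding jig up against its back fence and along to its white end stop, so that they lie flat in one straight closed row (any order), before you pull the spring-loaded guide. Then pull the guide by its orange grip out over the tiles until its leading edge is level with the red mark, and finish there still holding it, since it springs back when let go. Leave the vase, the glaze jar and the water bowl where they are.

Things in the scene. Friction and masses are not known exactly. Their poses are not given: they have to be found in the camera images.
- jig: Fixed plywood tile-banding jig on the bench. Origin on the underside of its board; x points away from the robot (within 0.25 rad), y left, z up. Board x -140 to +110, y -180 to +180, 12 mm thick: tiles lie on it at z = 12. Nothing stands at its left end or on the robot's side. Closed row: tile centres at x = +5 and y = -95, -45, +5 in these axes (mm)
- corner (a point): Inner corner of the jig's dark wooden back fence and white end stop, on the board (jig x = 30, y = -120, z = 12 mm), axes as the jig's. The fence runs from here to the left along jig y, 285 mm long, its front face at jig x = 30, 12 mm thick. The stop runs from here towards the robot, 140 mm long, its inner face at jig y = -120, 45 mm wide. Both have their tops at z = 26.
- housing_top (a point): Middle of the top of the green spring housing behind the fence: 30 (jig x) x 200 (jig y) mm, jig x 75 to 105, y -145 to +55, top at z = 42 mm. Fixed to the jig.
- tile_a_center (a point): Centre of the terracotta-coloured tile, 50 x 50 x 12 mm, 40 to 85 g, axes parallel to its edges, z up. Starts loose and askew (up to 0.4 rad) on the jig's board in front of the fence. The three tiles start side by side along the jig's y in random order, centres 70 to 94 mm apart in y.
- tile_b_center (a point): Centre of the white tile, same size as the terracotta one, loose on the jig's board.
- tile_c_center (a point): Centre of the blue tile, same size as the terracotta one, loose on the jig's board.
- guide (a joint): Travel of the spring-return guide towards the robot, along the jig's -x (m): 0 home, 0.075 fully out. The spring pulls it home with 3.6 N at 0 and 1.2 N more per 10 mm; it stays out only while held. Guide: aluminium straightedge, jig y -140 to +65, at home x 42 to 62 (just behind the fence), z 30 to 38 mm (6 above the tiles), on two rods from the housing, with an orange grip.
- guide_grip (a point): Point to take the orange upright grip on the guide: 16 (jig x) x 36 (jig y) mm block, from the straightedge's top at z = 38 up to z = 85; this point is on its axis at z = 66, at jig x = 52, y = -45 when home. Moves with the guide; axes as the jig's.
- guide_edge (a point): Right-hand end of the guide's leading edge (its lower edge on the robot's side), at jig x = 42, y = -140, z = 30 when home. Moves with the guide; axes as the jig's.
- mark: Red line across the top of the white end stop: 4 mm wide (jig x) x 45 mm long (jig y) x 2 mm; origin at the middle of its underside, axes as the jig's. It lies 30 to 55 mm towards the robot from the guide's leading edge at home. Does not obstruct anything.
- vase: White vase, bystander, 72 mm across, 115 mm tall, origin under its centre, on the bench left of the jig.
- glaze_jar: Blue glaze jar with white lid, bystander, 64 mm across, 75 mm tall, origin under its centre, on the bench right of the jig.
- water_bowl: Terracotta bowl, bystander, 100 mm across, 45 mm tall, origin under its centre, on the bench right of the jig.
There are look-alikes about, which are no part of the job. Of the things like the part that bears tile_b_center, leave any that is yellow; of the rest the larger one is meant. Of the things that look like the part that bears tile_a_center, the larger one is meant.

How it is judged:
By the outcome, as a careful person would: the job done as asked, in the order asked, and still so for the second after the job is handed in, while the arm keeps its last pose, push and grip.
It also fails if it takes over 70 s, if anything falls off the work surface, if the arm or the gripper's body presses on something with over 40 N, if the wrist force passes 120 N, or if a joint passes its speed limit or range.

## Working session

There is one attempt and no reset: what is moved stays moved. The work goes in short steps, Python scripts to look and compute and a tool call to move; the robot and the scene stay as the last step left them, time stands still between calls to the robot, and variables do not carry over. Pictures are saved under pics/ and viewed, at most 13 in all, crops included, and the job is handed in when it is done.

Besides the shell and the picture viewer there is one more tool, called in YAML: its name, and indented under it one key for each argument. send_rows: Moves the arm, as the interface text tells. Its arguments: {"type":"object","properties":{"plan":{"type":"string"},"squeeze":{"type":"number"}},"required":["plan"]}

```bash
ls; mkdir -p pics; python3 - <<'E'
from rig import status, viewer
import cv2,numpy as np
s=status.state(); print({k:np.round(s[k],3).tolist() for k in s})
for n in("scene","top","wrist"):
    im=viewer.read_camera(n); cv2.imwrite(f"pics/{n}0.png",im[:,:,::-1]); c=viewer.calibration(n); print(n,c)
E
```

```text
pics
{'t': 0.0, 'q': [1.029, 0.259, 0.021, 1.334, 0.0, 1.418], 'qd': [0.0, -0.001, -0.001, 0.001, -0.001, -0.001], 'tau': [0.001, -55.564, 34.453, 0.014, -0.0, -0.0], 'tool_pos': [208.338, 508.7, 230.65], 'tool_rot': [[-0.925, 0.379, -0.001], [0.379, 0.925, -0.001], [0.0, -0.001, -1.0]], 'contact_force': [-0.714, 0.051, 0.026], 'wrist_torque': [0.015, 0.039, -0.006], 'finger_force': 0.0, 'opening': 0.999}
scene {'K': array([[444.98889054,   0.        , 324.94061355],
       [  0.        , 444.98889054, 202.33357143],
       [  0.        ,   0.        ,   1.        ]]), 'k1': -0.0430534818665491, 'rvec': array([ 0.98847165,  2.36940222, -1.16496219]), 'tvec': array([ 362.28387869, -167.05438802, 1523.83472097])}
top {'K': array([[443.74195297,   0.        , 326.16307816],
       [  0.        , 443.74195297, 202.47026105],
       [  0.        ,   0.        ,   1.        ]]), 'k1': 0.0035727900172051524, 'rvec': array([ 2.19323382, -2.15345992,  0.06687702]), 'tvec': array([  22.68323822,  532.78326778, 1236.05451694])}
wrist {'K': array([[348.10729007,   0.        , 322.18403596],
       [  0.        , 348.10729007, 202.63959498],
       [  0.        ,   0.        ,   1.        ]]), 'k1': 0.0028897333854917464, 'mount': array([[ 1.91149569e-04, -9.54849477e-01, -2.97089951e-01,
         7.63001584e+01],
       [ 9.99999978e-01,  2.08568534e-04, -2.69345716e-05,
         1.32835368e-01],
       [ 8.76820772e-05, -2.97089940e-01,  9.54849496e-01,
        -1.43945931e+02],
       [ 0.00000000e+00,  0.00000000e+00,  0.00000000e+00,
         1.00000000e+00]])}
```

View pics/top0.png

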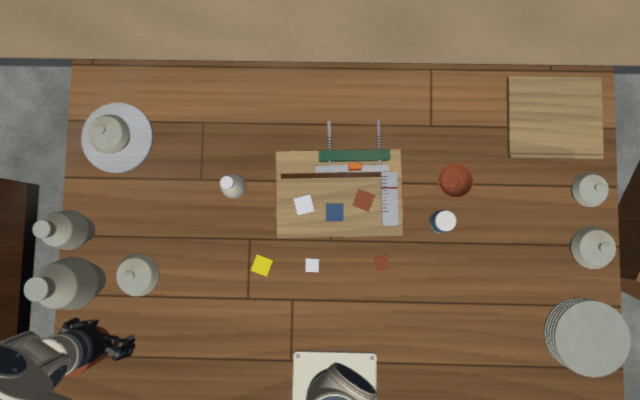

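View pics/scene0.png

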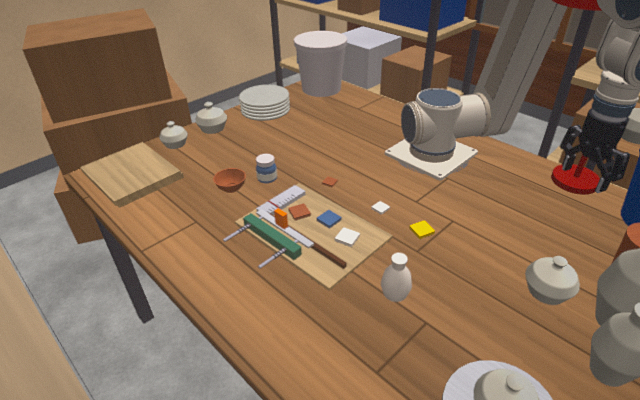

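The top view shows the board spanning about (277–402, 151–237), with the tiles at white (304,205), blue (335,212) and terracotta (364,200). The grip is at (355,167), the red mark at (388,188), the vase at (233,186), the jar at (443,221) and the bowl at (456,180). The small white, yellow and red look-alikes lie on the bench at rows 255–265. The scene view agrees.

```bash
cat > h.py <<'E'
import numpy as np, cv2
from rig import status, viewer
def cam(name, s=None):
    c=viewer.calibration(name)
    if name=="wrist":
        T=np.eye(4); T[:3,:3]=s["tool_rot"]; T[:3,3]=s["tool_pos"]; W=T@c["mount"]
        R,o=W[:3,:3],W[:3,3]
    else:
        R=cv2.Rodrigues(c["rvec"])[0].T; o=-R@c["tvec"]
    return c["K"],np.array([c["k1"],0,0,0.]),R,o
def toplane(cm,px,z):
    K,d,R,o=cm
    u=cv2.undistortPoints(np.float64(px).reshape(-1,1,2),K,d).reshape(-1,2)
    r=np.c_[u,np.ones(len(u))]@R.T
    return o+r*((z-o[2])/r[:,2])[:,None]
def proj(cm,P):
    K,d,R,o=cm
    return cv2.projectPoints(np.float64(P).reshape(-1,1,3),cv2.Rodrigues(R.T)[0],-R.T@o,K,d)[0].reshape(-1,2)
def blobs(im,lo,hi,amin=30):
    m=cv2.inRange(cv2.cvtColor(im,cv2.COLOR_RGB2HSV),np.array(lo),np.array(hi))
    cs=cv2.findContours(m,cv2.RETR_EXTERNAL,cv2.CHAIN_APPROX_NONE)[0]
    return sorted([c for c in cs if cv2.contourArea(c)>amin],key=cv2.contourArea,reverse=True)
def jig2w(J,p): # J=(x,y,yaw)
    c,s=np.cos(J[2]),np.sin(J[2]); p=np.atleast_2d(p); return np.c_[J[0]+c*p[:,0]-s*p[:,1],J[1]+s*p[:,0]+c*p[:,1]]
def w2jig(J,p):
    c,s=np.cos(J[2]),np.sin(J[2]); d=np.atleast_2d(p)[:,:2]-np.array(J[:2]); return np.c_[c*d[:,0]+s*d[:,1],-s*d[:,0]+c*d[:,1]]
E
python3 - <<'E'
from h import *
cm=cam("top")
pts=[(304,205),(335,212),(364,200),(355,167),(388,188),(233,186),(443,221),(456,180),(277,152),(277,237),(402,150),(402,236)]
zs=[24,24,24,85,28,100,75,40,12,12,12,12]
for p,z in zip(pts,zs): print(p,toplane(cm,[p],z)[0].round(0))
E
```

```text
(304, 205) [524.  95.  24.]
(335, 212) [506.   7.  24.]
(364, 200) [541. -74.  24.]
(355, 167) [625. -45.  85.]
(388, 188) [ 576. -141.   28.]
(233, 186) [566. 281. 100.]
(443, 221) [ 484. -284.   75.]
(456, 180) [ 600. -329.   40.]
(277, 152) [676. 177.  12.]
(277, 237) [432. 170.  12.]
(402, 150) [ 688. -182.   12.]
(402, 236) [ 442. -184.   12.]
```

send_rows:
  plan: "-1 -0.85 0 0 0 0 1;-1 -0.85 0 0 0 0 1;-1 -0.85 0 0 0 0 1;-1 -0.85 0 0 0 0 1"

```text
t: 0.48
tool_pos: [270.2, 388.3, 231.2]
tool_rot: [[-0.924, 0.381, 0.0], [0.381, 0.924, -0.002], [-0.001, -0.002, -1.0]]
contact_force: [1.2, 0.9, 0.2]
opening: 0.458
finger_force: 0.0
```

send_rows:
  plan: "-1 -0.85 0 0 0 0 1;-1 -0.85 0 0 0 0 1;-1 -0.85 0 0 0 0 1;-1 -0.85 0 0 0 0 1"

```text
t: 0.82
tool_pos: [330.9, 271.8, 231.2]
tool_rot: [[-0.924, 0.383, 0.001], [0.383, 0.924, -0.001], [-0.001, -0.001, -1.0]]
contact_force: [0.4, 0.2, -0.1]
opening: -0.001
finger_force: 0.0
```

send_rows:
  plan: "-1 -0.85 0 0 0 0 1;-1 -0.85 0 0 0 0 1;-1 -0.85 0 0 0 0 1;-1 -0.85 0 0 0 0 1"

```text
t: 1.15
tool_pos: [391.7, 155.1, 231.1]
tool_rot: [[-0.924, 0.383, 0.001], [0.383, 0.924, -0.001], [-0.001, -0.001, -1.0]]
contact_force: [-1.0, 0.6, -0.3]
opening: 0.001
finger_force: 0.0
```

send_rows:
  plan: "-1 -0.85 0 0 0 0 1;-1 -0.85 0 0 0 0 1;-1 -0.85 0 0 0 0 1;-1 -0.85 0 0 0 0 1"

```text
t: 1.48
tool_pos: [452.2, 38.5, 230.8]
tool_rot: [[-0.924, 0.383, 0.0], [0.383, 0.924, -0.001], [-0.001, -0.001, -1.0]]
contact_force: [-0.2, 0.3, -0.8]
opening: -0.003
finger_force: 0.0
```

send_rows:
  plan: "-0.35 -0.31 0 0 0 -0.062 1;-0.35 -0.31 0 0 0 -0.062 1;-0.35 -0.31 0 0 0 -0.062 1;-0.35 -0.31 0 0 0 -0.062 1;-0.35 -0.31 0 0 0 -0.062 1;-0.35 -0.31 0 0 0 -0.062 1"

```text
t: 1.98
tool_pos: [470.3, 1.1, 231.1]
tool_rot: [[-1.0, 0.001, -0.0], [0.001, 1.0, 0.0], [0.0, 0.0, -1.0]]
contact_force: [-0.3, 0.1, 0.2]
opening: -0.0
finger_force: 0.0
```

```bash
python3 - <<'E'
from h import *
s=status.state(); im=viewer.read_camera("wrist"); cv2.imwrite("pics/w1.png",im[:,:,::-1]); np.save("w1.npy",im); import pickle; pickle.dump(s,open("s1.pkl","wb"))
print(s["tool_pos"],np.round(s["tool_rot"],3),s["opening"],s["t"],s["contact_force"])
E
```

```text
[470.34735974   1.13117696 231.13091514] [[-1.     0.001 -0.   ]
 [ 0.001  1.     0.   ]
 [ 0.     0.    -1.   ]] -0.00016666827638998858 1.9833 [-0.32431424  0.08833061  0.19226746]
```

View pics/w1.png

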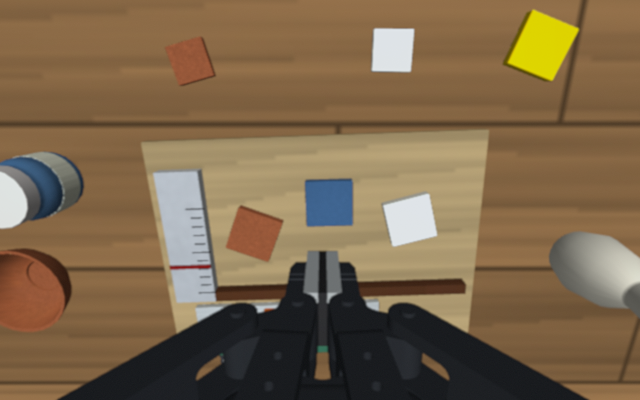

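The wrist view is upside down: image-down is away from the robot and image-right is +y. The tiles are at terracotta (254,234), blue (329,203) and white (410,219). The red mark is at (190,267), the near board corners at (142,143) and (488,130), and the stop's near end at (154,172)–(200,170).

```bash
cat >> h.py <<'E'
RNG={"terra":((0,90,70),(12,220,220)),"blue":((100,90,40),(125,255,200)),"white":((0,0,175),(180,40,255))}
def tiles(im,cm,J,z=24):
    out={}
    for n,(lo,hi) in RNG.items():
        for c in blobs(im,lo,hi,300):
            P=toplane(cm,c.reshape(-1,2),z)[:,:2]; q=w2jig(J,P).astype(np.float32)
            (cx,cy),(w,h),a=cv2.minAreaRect(q)
            if -120<cx<40 and -118<cy<160 and 40<w<62 and 40<h<62: out[n]=(round(cx,1),round(cy,1),round(w,1),round(h,1),round((a+45)%90-45,1))
    return out
E
python3 - <<'E'
from h import *
import pickle
s=pickle.load(open("s1.pkl","rb")); im=np.load("w1.npy"); cm=cam("wrist",s)
px=[(488,130),(142,143),(154,172),(200,170),(463,281)]
z=[12,12,26,26,26]; j=np.array([(-140,180),(-140,-180),(-110,-165),(-110,-120),(30,165)],float)
P=np.array([toplane(cm,[p],q)[0] for p,q in zip(px,z)])[:,:2]
jc,Pc=j-j.mean(0),P-P.mean(0)
U,_,V=np.linalg.svd(jc.T@Pc); R=V.T@U.T; yaw=np.arctan2(R[1,0],R[0,0]); t=P.mean(0)-R@j.mean(0)
J=(t[0],t[1],yaw); print(J, (P-jig2w(J,j)).round(1))
np.save("J.npy",J)
c=blobs(im,(170,120,60),(180,255,255),20)+blobs(im,(0,180,60),(5,255,230),20)
for b in c[:5]:
    q=w2jig(J,toplane(cm,b.reshape(-1,2),28)); print("red",b.reshape(-1,2).mean(0),q.min(0),q.max(0))
print(tiles(im,cm,J))
E
```

```text
(np.float64(573.9285194250392), np.float64(-2.057056857167847), np.float64(0.03537426548322934)) [[ 1.5 -1.4]
 [ 1.8  1.7]
 [-0.1  0.5]
 [-0.5  2.7]
 [-2.7 -3.6]]
{'terra': (-37.7, -69.5, 48.9, 52.3, -23.1), 'blue': (-70.2, 12.7, 47.5, 49.8, -0.6), 'white': (-47.2, 99.4, 50.7, 50.4, 13.4)}
```

send_rows:
  plan: "0.17 0.06 1 0 0 -0.0056 1;0.17 0.06 1 0 0 -0.0056 1;0.17 0.06 1 0 0 -0.0056 1;0.17 0.06 1 0 0 -0.0056 1"

```text
t: 2.37
tool_pos: [450.3, 7.7, 127.9]
tool_rot: [[-0.999, -0.035, -0.007], [-0.035, 0.999, 0.001], [0.007, 0.001, -1.0]]
contact_force: [-0.7, -0.7, 0.1]
opening: -0.0
finger_force: 0.0
```

send_rows:
  plan: "0 0 0.4 0 0 0 1;0 0 0.7 0 0 0 1;0 0 0.9 0 0 0 1;0 0 1 0 0 0 1;0 0 1 0 0 0 1"

```text
t: 2.78
tool_pos: [453.4, 6.9, 30.6]
tool_rot: [[-0.999, -0.035, -0.002], [-0.035, 0.999, 0.0], [0.002, 0.0, -1.0]]
contact_force: [1.3, -0.3, -0.4]
opening: 0.001
finger_force: 0.0
```

send_rows:
  plan: "0 0 0.1 0 0 0 1;0 0 0.15 0 0 0 1;0 0 0.15 0 0 0 1"

```text
t: 3.03
tool_pos: [454.0, 6.7, 16.8]
tool_rot: [[-0.999, -0.036, 0.001], [-0.036, 0.999, -0.0], [-0.001, -0.0, -1.0]]
contact_force: [-0.4, -0.7, 0.2]
opening: -0.003
finger_force: 0.0
```

```bash
cat >> h.py <<'E'
def where():
    s=status.state(); J=np.load("J.npy"); p=s["tool_pos"]; R=np.array(s["tool_rot"])
    print("t %.1f jig"%s["t"],w2jig(J,p).round(1)[0],"z %.1f"%p[2],"yaw err %.4f"%(np.arctan2(-R[1,0],-R[0,0])-J[2]),"F",np.round(s["contact_force"],1)); return s
E
python3 -c "
from h import *
s=where(); im=viewer.read_camera('wrist'); cv2.imwrite('pics/w2.png',im[:,:,::-1])"
```

```text
t 3.0 jig [-119.5   13. ] z 16.8 yaw err 0.0004 F [-0.4 -0.7  0.2]
```

View pics/w2.png

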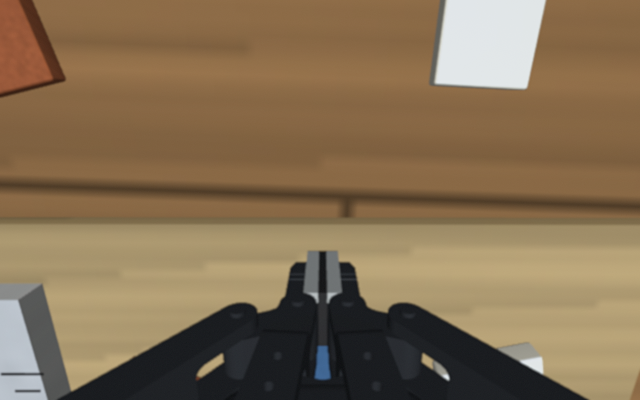

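The shut fingers stand on the board just robot-side of the blue tile, which shows between the fingers at (323,360). Pushing it to the fence.

send_rows:
  plan: "-0.1 0 0 0 0 0 1;-0.2 0 0 0 0 0 1;-0.3 0 0 0 0 0 1;-0.4 0 0 0 0 0 1;-0.5 0 0 0 0 0 1;-0.6 0 0 0 0 0 1;-0.68 0 0 0 0 0 1;-0.74 0 0 0 0 0 1;-0.78 0 0 0 0 0 1;-0.8 0 0 0 0 0 1"

```text
t: 3.92
tool_pos: [533.8, 9.6, 16.1]
tool_rot: [[-0.999, -0.036, -0.0], [-0.036, 0.999, 0.0], [0.0, 0.0, -1.0]]
contact_force: [0.1, 0.2, 0.3]
opening: 0.004
finger_force: 0.1
```

send_rows:
  plan: "-0.01 0 0 0 0 0 1;-0.02 0 0 0 0 0 1;-0.03 0 0 0 0 0 1;-0.04 0 0 0 0 0 1"

```text
t: 4.25
tool_pos: [537.2, 9.8, 16.3]
tool_rot: [[-0.999, -0.036, -0.0], [-0.036, 0.999, 0.0], [0.0, 0.0, -1.0]]
contact_force: [-0.7, -0.0, -0.1]
opening: 0.002
finger_force: 0.1
```

send_rows:
  plan: "-0.01 0 0 0 0 0 1;-0.02 0 0 0 0 0 1;-0.03 0 0 0 0 0 1"

```text
t: 4.5
tool_pos: [540.3, 9.8, 16.3]
tool_rot: [[-0.999, -0.036, -0.0], [-0.036, 0.999, -0.0], [0.0, -0.0, -1.0]]
contact_force: [-0.7, 0.4, 0.3]
opening: -0.001
finger_force: 0.2
```

send_rows:
  plan: "-0.01 0 0 0 0 0 1;-0.02 0 0 0 0 0 1;-0.02 0 0 0 0 0 1"

```text
t: 4.75
tool_pos: [542.6, 9.9, 16.3]
tool_rot: [[-0.999, -0.036, 0.0], [-0.036, 0.999, -0.0], [-0.0, -0.0, -1.0]]
contact_force: [-0.4, -0.7, -0.9]
opening: -0.0
finger_force: 0.0
```

send_rows:
  plan: "-0.01 0 0 0 0 0 1;-0.02 0 0 0 0 0 1;-0.02 0 0 0 0 0 1"

```text
t: 5.0
tool_pos: [543.3, 10.0, 16.1]
tool_rot: [[-0.999, -0.036, -0.002], [-0.036, 0.999, -0.0], [0.002, 0.0, -1.0]]
contact_force: [-5.4, 0.1, 2.3]
opening: 0.002
finger_force: 2.5
```

```bash
python3 -c "
from h import *
s=where(); im=viewer.read_camera('wrist'); print(tiles(im,cam('wrist',s),np.load('J.npy')))
im=viewer.read_camera('top'); print(tiles(im,cam('top'),np.load('J.npy')))
im=cv2.resize(im[140:250,265:415],None,fx=5,fy=5,interpolation=cv2.INTER_CUBIC);cv2.imwrite('pics/t2.png',im[:,:,::-1])"
```

```text
t 5.0 jig [-30.2  13.2] z 16.1 yaw err 0.0005 F [-5.4  0.1  2.3]
{'terra': (-37.9, -69.1, 50.5, 54.5, -22.8), 'white': (-47.1, 99.8, 49.0, 48.9, 13.4)}
{}
```

View pics/t2.png

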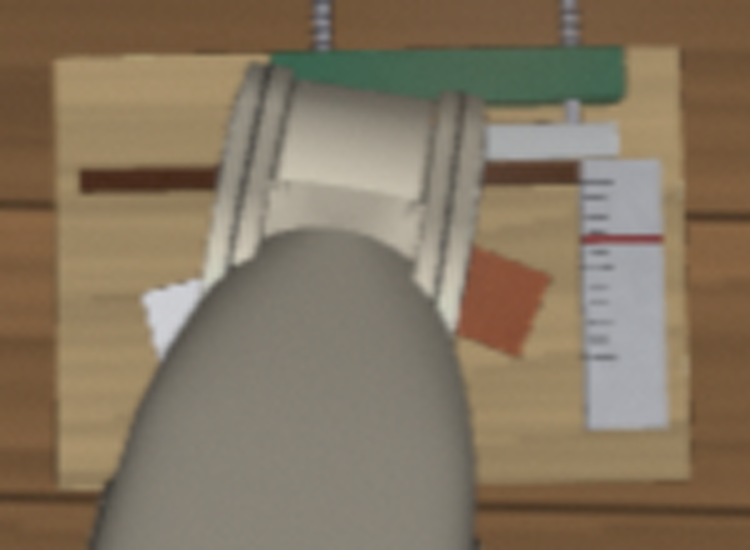

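The top view, mostly blocked by the arm, shows white at (175,315) and terracotta at (505,300) still in place. The blue push ended on the fence at TCP jig x −30 with about 5 N. Next I push terracotta.

send_rows:
  plan: "0.1 0 0 0 0 0 1;0.4 0 0 0 0 0 1;0.7 0 0 0 0 0 1;0.9 0 0 0 0 0 1;0.9 -0.4 0 0 0 0 1;0.9 -0.7 0 0 0 0 1;0.9 -0.82 0 0 0 0 1;0.9 -0.82 0 0 0 0 1"

```text
t: 5.77
tool_pos: [457.7, -77.4, 16.5]
tool_rot: [[-0.999, -0.033, 0.001], [-0.033, 0.999, -0.001], [-0.001, -0.001, -1.0]]
contact_force: [-0.7, 0.1, 0.0]
opening: -0.002
finger_force: 0.0
```

send_rows:
  plan: "-0.15 0 0 0 0 0 1;-0.3 0 0 0 0 0 1;-0.38 0 0 0 0 0 1;-0.46 0 0 0 0 0 1;-0.54 0 0 0 0 0 1;-0.62 0 0 0 0 0 1;-0.7 0 0 0 0 0 1;-0.77 0 0 0 0 0 1;-0.81 0 0 0 0 0 1;-0.83 0 0 0 0 0 1"

```text
t: 6.6
tool_pos: [540.5, -72.3, 16.1]
tool_rot: [[-0.999, -0.036, -0.001], [-0.036, 0.999, -0.0], [0.001, -0.0, -1.0]]
contact_force: [-6.1, -2.8, 2.4]
opening: -0.002
finger_force: 2.4
```

send_rows:
  plan: "-0.01 0 0 0 0 0 1;-0.02 0 0 0 0 0 1;-0.03 0 0 0 0 0 1;-0.04 0 0 0 0 0 1;-0.05 0 0 0 0 0 1;-0.05 0 0 0 0 0 1"

```text
t: 7.1
tool_pos: [541.9, -72.5, 15.8]
tool_rot: [[-0.999, -0.035, -0.006], [-0.035, 0.999, -0.001], [0.006, -0.001, -1.0]]
contact_force: [-13.1, -5.2, 5.7]
opening: -0.0
finger_force: 6.3
```

```bash
python3 -c "
from h import *
s=where(); im=viewer.read_camera('wrist'); print(tiles(im,cam('wrist',s),np.load('J.npy')))"
```

```text
t 7.1 jig [-34.5 -69.3] z 15.8 yaw err -0.0006 F [-13.1  -5.2   5.7]
{}
```

send_rows:
  plan: "0.1 0 0 0 0 0 1;0.25 0 0 0 0 0 1;0.25 -0.14 0 0 0 0 1;0.25 -0.14 0 0 0 0 1;0.15 -0.14 0 0 0 0 1;0.08 -0.14 0 0 0 0 1;0.04 -0.14 0 0 0 0 1;0.02 -0.14 0 0 0 0 1;0 -0.14 0 0 0 0 1;0 -0.14 0 0 0 0 1"

```text
t: 7.98
tool_pos: [546.2, -85.7, 16.0]
tool_rot: [[-0.999, -0.037, -0.0], [-0.037, 0.999, 0.0], [0.0, 0.0, -1.0]]
contact_force: [-0.5, -0.4, -0.6]
opening: 0.0
finger_force: 0.0
```

```bash
python3 -c "
from h import *
s=where()"
```

```text
t 8.0 jig [-30.7 -82.6] z 16.0 yaw err 0.0011 F [-0.5 -0.4 -0.6]
```

send_rows:
  plan: "-0.01 0 0 0 0 0 1;-0.02 0 0 0 0 0 1;-0.02 0 0 0 0 0 1"

```text
t: 8.23
tool_pos: [546.6, -85.7, 16.0]
tool_rot: [[-0.999, -0.036, -0.002], [-0.036, 0.999, 0.0], [0.002, 0.0, -1.0]]
contact_force: [-4.4, 0.1, 1.6]
opening: -0.004
finger_force: 2.3
```

send_rows:
  plan: "0.3 0 0 0 0 0 1;0.6 0 0 0 0 0 1;0.75 0 0 0 0 0 1;0.75 0.3 0 0 0 0 1;0.75 0.65 0 0 0 0 1;0.75 0.9 0 0 0 0 1;0.75 0.9 0 0 0 0 1"

```text
t: 8.82
tool_pos: [468.7, 4.6, 16.5]
tool_rot: [[-0.999, -0.039, -0.0], [-0.039, 0.999, 0.001], [0.0, 0.001, -1.0]]
contact_force: [-1.1, -0.0, 0.7]
opening: 0.001
finger_force: 0.0
```

send_rows:
  plan: "0 0.4 0 0 0 0 1;0 0.75 0 0 0 0 1;0 0.92 0 0 0 0 1;0 0.92 0 0 0 0 1"

```text
t: 9.15
tool_pos: [466.1, 95.7, 16.4]
tool_rot: [[-0.999, -0.039, 0.0], [-0.039, 0.999, 0.001], [-0.0, 0.001, -1.0]]
contact_force: [0.1, 0.9, 0.7]
opening: 0.0
finger_force: 0.0
```

```bash
python3 -c "
from h import *
s=where()
im=viewer.read_camera('scene'); im=cv2.resize(im[170:300,230:400],None,fx=4.5,fy=4.5,interpolation=cv2.INTER_CUBIC);cv2.imwrite('pics/s3.png',im[:,:,::-1])"
```

```text
t 9.2 jig [-104.3  101.5] z 16.4 yaw err 0.0036 F [0.1 0.9 0.7]
```

View pics/s3.png

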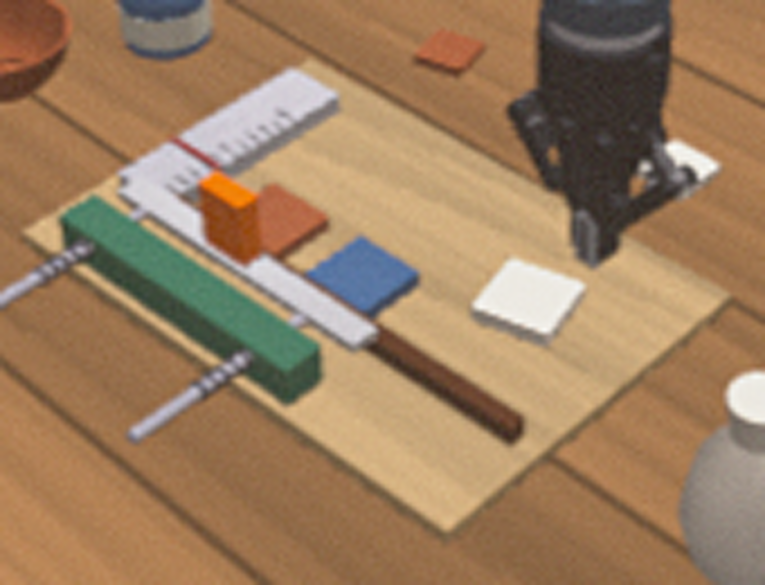

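The scene view shows terracotta (285,220) and blue (362,275) lying square against the fence. White at (528,298) is still loose, with the gripper in front of it.

send_rows:
  plan: "-0.12 0.05 0 0 0 0 1;-0.2 0.05 0 0 0 0 1;-0.28 0.05 0 0 0 0 1;-0.36 0.05 0 0 0 0 1;-0.44 0.05 0 0 0 0 1;-0.52 0.05 0 0 0 0 1;-0.6 0.05 0 0 0 0 1;-0.66 0.05 0 0 0 0 1;-0.69 0.05 0 0 0 0 1;-0.71 0.05 0 0 0 0 1"

```text
t: 10.03
tool_pos: [537.4, 100.8, 16.1]
tool_rot: [[-0.999, -0.036, -0.0], [-0.036, 0.999, -0.0], [0.0, -0.0, -1.0]]
contact_force: [-1.4, 0.4, 1.7]
opening: -0.001
finger_force: 1.1
```

send_rows:
  plan: "-0.01 0 0 0 0 0 1;-0.02 0 0 0 0 0 1;-0.03 0 0 0 0 0 1;-0.04 0 0 0 0 0 1;-0.04 0 0 0 0 0 1"

```text
t: 10.45
tool_pos: [538.1, 100.9, 15.8]
tool_rot: [[-0.999, -0.036, -0.005], [-0.036, 0.999, -0.0], [0.005, -0.0, -1.0]]
contact_force: [-9.9, -1.9, 4.0]
opening: 0.0
finger_force: 5.0
```

```bash
python3 -c "
from h import *
s=where()"
```

```text
t 10.4 jig [-32.2 104.2] z 15.8 yaw err 0.0008 F [-9.9 -1.9  4. ]
```

send_rows:
  plan: "0.1 0 0 0 0 0 1;0.2 0.12 0 0 0 0 1;0.2 0.12 0 0 0 0 1;0.1 0.12 0 0 0 0 1;0.06 0.12 0 0 0 0 1;0.04 0.12 0 0 0 0 1;0.02 0.12 0 0 0 0 1;0 0.12 0 0 0 0 1;0 0.12 0 0 0 0 1"

```text
t: 11.2
tool_pos: [539.9, 112.8, 15.9]
tool_rot: [[-0.999, -0.036, -0.002], [-0.036, 0.999, 0.0], [0.002, 0.0, -1.0]]
contact_force: [-3.8, 0.3, 2.2]
opening: -0.001
finger_force: 1.8
```

```bash
python3 -c "
from h import *
s=where()"
```

```text
t 11.2 jig [-30. 116.] z 15.9 yaw err 0.0004 F [-3.8  0.3  2.2]
```

send_rows:
  plan: "0.1 0 0 0 0 0 1;0.2 0.05 0 0 0 0 1;0.2 0.36 0 0 0 0 1;0.2 0.36 0 0 0 0 1;0.2 0.36 0 0 0 0 1;-0.1 0.36 0 0 0 0 1;-0.32 0.36 0 0 0 0 1;-0.32 0.36 0 0 0 0 1"

```text
t: 11.87
tool_pos: [575.1, 149.6, 16.6]
tool_rot: [[-0.999, -0.035, 0.004], [-0.035, 0.999, 0.0], [-0.004, -0.0, -1.0]]
contact_force: [-1.0, 0.2, -0.8]
opening: -0.001
finger_force: 0.0
```

```bash
python3 -c "
from h import *
s=where()"
```

```text
t 11.9 jig [  6.5 151.5] z 16.6 yaw err -0.0001 F [-1.   0.2 -0.8]
```

send_rows:
  plan: "0.02 -0.08 0 0 0 0 1;0.02 -0.16 0 0 0 0 1;0.02 -0.24 0 0 0 0 1;0.02 -0.32 0 0 0 0 1;0.02 -0.4 0 0 0 0 1;0.02 -0.48 0 0 0 0 1;0.02 -0.56 0 0 0 0 1;0.02 -0.64 0 0 0 0 1;0.02 -0.72 0 0 0 0 1;0.02 -0.78 0 0 0 0 1"

```text
t: 12.7
tool_pos: [571.8, 71.4, 16.3]
tool_rot: [[-0.999, -0.036, -0.0], [-0.036, 0.999, 0.0], [0.0, 0.001, -1.0]]
contact_force: [-2.0, 3.4, 2.6]
opening: 0.004
finger_force: 2.2
```

send_rows:
  plan: "0 -0.04 0 0 0 0 1;0 -0.08 0 0 0 0 1;0 -0.12 0 0 0 0 1;0 -0.16 0 0 0 0 1;0 -0.19 0 0 0 0 1;0 -0.19 0 0 0 0 1"

```text
t: 13.2
tool_pos: [572.6, 52.8, 16.3]
tool_rot: [[-0.999, -0.036, -0.0], [-0.036, 0.999, 0.0], [0.0, 0.0, -1.0]]
contact_force: [-1.5, 1.6, 2.3]
opening: -0.001
finger_force: 1.5
```

```bash
python3 -c "
from h import *
s=where()
im=viewer.read_camera('scene'); im=cv2.resize(im[170:300,230:400],None,fx=4.5,fy=4.5,interpolation=cv2.INTER_CUBIC);cv2.imwrite('pics/s4.png',im[:,:,::-1])"
```

```text
t 13.2 jig [ 0.7 54.9] z 16.3 yaw err 0.0005 F [-1.5  1.6  2.3]
```

View pics/s4.png

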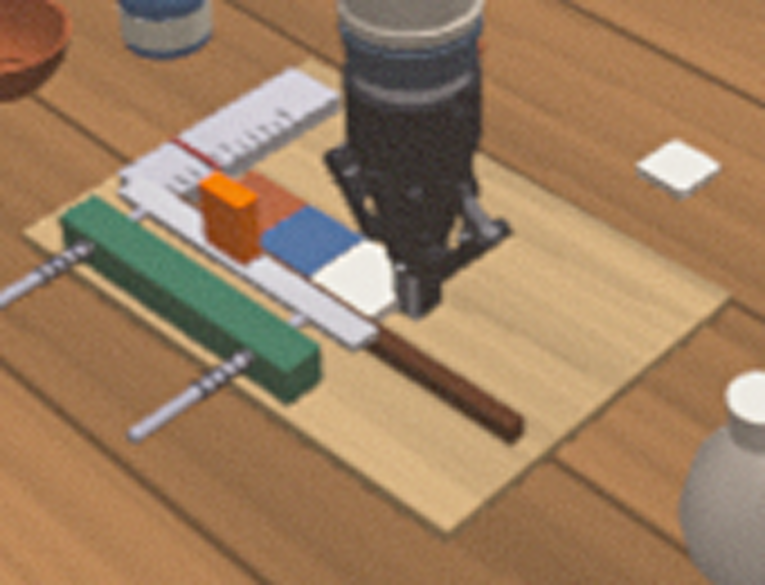

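The three tiles now form a touching line: terracotta (275,205), blue (310,240), white (360,278). I keep pushing until they meet the stop.

send_rows:
  plan: "0 -0.03 0 0 0 0 1;0 -0.06 0 0 0 0 1;0 -0.09 0 0 0 0 1;0 -0.09 0 0 0 0 1"

```text
t: 13.58
tool_pos: [573.2, 43.5, 16.3]
tool_rot: [[-0.999, -0.036, 0.0], [-0.036, 0.999, -0.0], [-0.0, -0.0, -1.0]]
contact_force: [-1.5, 1.7, 1.2]
opening: -0.0
finger_force: 1.0
```

send_rows:
  plan: "0 -0.02 0 0 0 0 1;0 -0.04 0 0 0 0 1;0 -0.04 0 0 0 0 1"

```text
t: 13.83
tool_pos: [573.4, 39.6, 16.3]
tool_rot: [[-0.999, -0.036, 0.0], [-0.036, 0.999, -0.0], [-0.0, -0.0, -1.0]]
contact_force: [-1.1, 1.8, 0.9]
opening: -0.001
finger_force: 0.7
```

```bash
python3 -c "
from h import *
s=where()"
```

```text
t 13.8 jig [ 0.9 41.6] z 16.3 yaw err 0.0003 F [-1.1  1.8  0.9]
```

send_rows:
  plan: "0 -0.02 0 0 0 0 1;0 -0.03 0 0 0 0 1;0 -0.03 0 0 0 0 1"

```text
t: 14.08
tool_pos: [573.3, 38.5, 16.2]
tool_rot: [[-0.999, -0.037, 0.0], [-0.037, 0.999, 0.003], [-0.0, 0.003, -1.0]]
contact_force: [-1.8, 10.6, 1.3]
opening: 0.001
finger_force: 5.1
```

send_rows:
  plan: "0 -0.02 0 0 0 0 1;0 -0.03 0 0 0 0 1;0 -0.03 0 0 0 0 1"

```text
t: 14.33
tool_pos: [573.3, 37.9, 16.3]
tool_rot: [[-0.999, -0.039, 0.0], [-0.039, 0.999, 0.008], [-0.0, 0.008, -1.0]]
contact_force: [-1.0, 22.7, 3.7]
opening: -0.002
finger_force: 11.0
```

```bash
python3 -c "
from h import *
s=where()
im=viewer.read_camera('scene'); im=cv2.resize(im[170:260,260:380],None,fx=6.4,fy=6.4,interpolation=cv2.INTER_CUBIC);cv2.imwrite('pics/s5.png',im[:,:,::-1])"
```

```text
t 14.3 jig [ 0.8 40. ] z 16.3 yaw err 0.0034 F [-1.  22.7  3.7]
```

send_rows:
  plan: "0 0.06 0 0 0 0 1;0 0.15 0 0 0 0 1;0.3 0.15 0 0 0 0 1;0.55 0.15 0 0 0 0 1;0.55 0 0 0 0 0 1;0.55 -0.3 0 0 0 0 1;0.55 -0.3 0 0 0 0 1;0.45 -0.3 0 0 0 0 1;0.37 -0.3 0 0 0 0 1;0.37 -0.3 0 0 0 0 1"

```text
t: 15.22
tool_pos: [540.0, 3.0, 16.4]
tool_rot: [[-0.999, -0.036, 0.002], [-0.036, 0.999, -0.0], [-0.002, -0.0, -1.0]]
contact_force: [1.2, 0.6, -0.0]
opening: 0.001
finger_force: 0.0
```

```bash
python3 -c "
from h import *
s=where()"
```

```text
t 15.2 jig [-33.8   6.3] z 16.4 yaw err 0.0008 F [ 1.2  0.6 -0. ]
```

send_rows:
  plan: "-0.02 0 0 0 0 0 1;-0.04 0 0 0 0 0 1;-0.05 0 0 0 0 0 1;-0.06 0 0 0 0 0 1;-0.06 0 0 0 0 0 1"

```text
t: 15.63
tool_pos: [543.4, 3.2, 16.2]
tool_rot: [[-0.999, -0.036, -0.0], [-0.036, 0.999, 0.0], [0.0, 0.0, -1.0]]
contact_force: [0.2, 0.7, 0.2]
opening: -0.002
finger_force: 0.0
```

send_rows:
  plan: "0.15 0 0 0 0 0 1;0.15 -0.4 0 0 0 0 1;0.15 -0.5 0 0 0 0 1;0.15 -0.5 0 0 0 0 1;0.05 -0.5 0 0 0 0 1;0.03 -0.5 0 0 0 0 1;0.01 -0.5 0 0 0 0 1;0 -0.5 0 0 0 0 1;0 -0.5 0 0 0 0 1"

```text
t: 16.38
tool_pos: [545.2, -46.3, 16.1]
tool_rot: [[-0.999, -0.037, -0.001], [-0.037, 0.999, 0.0], [0.001, 0.0, -1.0]]
contact_force: [-1.3, -0.2, 0.1]
opening: 0.0
finger_force: 0.7
```

send_rows:
  plan: "0.15 0 0 0 0 0 1;0.15 -0.4 0 0 0 0 1;0.15 -0.5 0 0 0 0 1;0.15 -0.5 0 0 0 0 1;0.05 -0.5 0 0 0 0 1;0.03 -0.5 0 0 0 0 1;0.01 -0.5 0 0 0 0 1;0 -0.5 0 0 0 0 1;0 -0.5 0 0 0 0 1"

```text
t: 17.13
tool_pos: [546.9, -96.2, 16.0]
tool_rot: [[-0.999, -0.037, -0.001], [-0.037, 0.999, 0.0], [0.001, 0.0, -1.0]]
contact_force: [-2.6, -0.7, 0.9]
opening: -0.006
finger_force: 1.0
```

```bash
python3 -c "
from h import *
s=where()"
```

```text
t 17.1 jig [-30.4 -93.1] z 16.0 yaw err 0.0016 F [-2.6 -0.7  0.9]
```

send_rows:
  plan: "0.1 0 0 0 0 0 1;0.1 0 -0.4 0 0 0 1;0.1 0 -0.8 0 0 0 1;0.1 0 -1 0 0 0 1;0.1 0 -1 0 0 0 1"

```text
t: 17.55
tool_pos: [538.8, -97.8, 121.2]
tool_rot: [[-0.999, -0.036, 0.008], [-0.036, 0.999, -0.002], [-0.008, -0.003, -1.0]]
contact_force: [0.9, 0.1, -0.3]
opening: -0.002
finger_force: 0.0
```

send_rows:
  plan: "0 0 -0.3 0 0 0 1;-0.3 0.2 -0.6 0 0 0 1;-0.6 0.4 -0.8 0 0 0 1;-0.92 0.48 -0.9 0 0 0 1;-0.92 0.48 -0.9 0 0 0 1;-0.92 0.48 -0.9 0 0 0 1;-0.92 0.48 -0.9 0 0 0 1"

```text
t: 18.13
tool_pos: [626.6, -45.8, 205.1]
tool_rot: [[-0.999, -0.036, -0.002], [-0.036, 0.999, 0.0], [0.002, 0.0, -1.0]]
contact_force: [0.6, -1.0, -0.4]
opening: 0.0
finger_force: 0.0
```

```bash
python3 -c "
from h import *
import pickle
s=where(); im=viewer.read_camera('wrist'); np.save('w6.npy',im); pickle.dump(s,open('s6.pkl','wb')); print(tiles(im,cam('wrist',s),np.load('J.npy')))
cv2.imwrite('pics/w6.png',im[:,:,::-1])"
```

```text
t 18.1 jig [ 51.  -45.6] z 205.1 yaw err 0.0011 F [ 0.6 -1.  -0.4]
{'blue': (5.4, -45.7, 48.7, 48.3, 0.1), 'white': (4.9, 4.9, 49.6, 49.6, 0.1)}
```

View pics/w6.png

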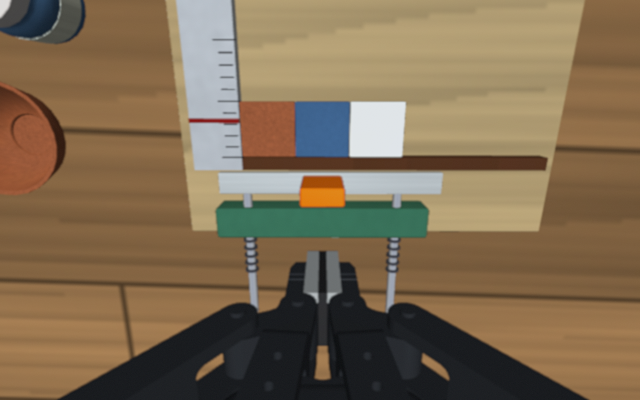

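The row is closed and square: terracotta (268,129), blue (322,129) and white (377,129) sit against the fence and the stop. The red mark is at row 121, the guide's top front edge at row 173 and the grip at (322,190).

```bash
python3 - <<'E'
from h import *
import pickle
s=pickle.load(open("s6.pkl","rb")); im=np.load("w6.npy"); cm=cam("wrist",s); J=np.load("J.npy")
jj=lambda px,z: w2jig(J,toplane(cm,px,z)).round(1)
# red line: rows of max redness on stop columns
a=im.astype(float); red=a[:,:,0]-a[:,:,1:].mean(2)
for u in (200,215,230):
    w=np.clip(red[110:132,u]-30,0,None); v=(w*np.arange(110,132)).sum()/w.sum(); print("mark",u,v,jj([(u,v)],28))
# guide front edge: brightness step, dark->bright, rows 163..185
g=a.mean(2)
for u in (222,230,240,260,280,420,436):
    d=np.diff(g[160:182,u]); k=d.argmax(); w=np.clip(d[k-1:k+2],0,None); v=160.5+k-1+(w*np.arange(3)).sum()/w.sum(); 
    print("edge",u,round(v,2),"z38",jj([(u,v)],38),"z30",jj([(u,v)],30))
for c in blobs(im,(8,150,120),(18,255,255),60)[:2]: print("orange top",c.reshape(-1,2).min(0),c.reshape(-1,2).max(0))
for u in (222,225,436): print([int(x) for x in g[164:196,u]])
print("orange", [tuple(map(int,im[v,322])) for v in range(172,210,3)])
# fence front / tile edges check
print(jj([(400,157),(260,157)],24), jj([(241,130)],24), jj([(302,184),(343,184)],85))
E
```

```text
mark 200 120.19221411192214 [[  -3.1 -155.1]]
mark 215 120.2897435897436 [[  -3.1 -141.7]]
mark 230 120.64471057884232 [[  -2.8 -128.2]]
edge 222 172.51 z38 [[  42.6 -136.5]] z30 [[  44.4 -138.8]]
edge 230 172.51 z38 [[  42.6 -129.2]] z30 [[  44.4 -131.3]]
edge 240 172.56 z38 [[  42.7 -120.1]] z30 [[  44.4 -122. ]]
edge 260 169.3 z38 [[  39.6 -101.7]] z30 [[  41.3 -103.2]]
edge 280 169.31 z38 [[ 39.6 -83.6]] z30 [[ 41.3 -84.5]]
edge 420 169.71 z38 [[39.8 43.7]] z30 [[41.5 46. ]]
edge 436 169.7 z38 [[39.8 58.2]] z30 [[41.5 60.9]]
orange top [ 0 82] [ 55 194]
orange top [240 102] [293 156]
[187, 188, 187, 187, 186, 180, 160, 143, 155, 185, 198, 198, 196, 194, 194, 194, 196, 197, 197, 195, 193, 193, 192, 191, 191, 190, 190, 188, 180, 163, 154, 154]
[187, 187, 188, 187, 187, 180, 160, 142, 154, 186, 198, 198, 196, 194, 194, 195, 196, 198, 198, 195, 192, 193, 192, 192, 191, 190, 190, 189, 180, 163, 154, 155]
[55, 55, 54, 54, 54, 67, 98, 125, 151, 179, 191, 189, 187, 186, 185, 187, 189, 188, 189, 190, 192, 191, 190, 187, 186, 185, 185, 186, 183, 174, 158, 147]
orange [(155, 160, 157), (180, 158, 149), (161, 74, 5), (163, 76, 10), (163, 75, 5), (175, 86, 10), (225, 131, 22), (225, 132, 21), (225, 131, 21), (225, 129, 19), (225, 128, 20), (224, 121, 17), (66, 96, 76)]
[[  30.6   27.9]
 [  30.8 -103.6]] [[   5.9 -119.8]] [[ 41.5 -61. ]
 [ 41.5 -29. ]]
```

send_rows:
  plan: "-0.015 0.005 0 0 0 0 -1;-0.015 0.005 0.1 0 0 0 -1;-0.015 0.005 0.2 0 0 0 -1;-0.015 0.005 0.4 0 0 0 -1;-0.015 0.005 0.6 0 0 0 -1;-0.015 0.005 0.6 0 0 0 -1;-0.015 0.005 0.6 0 0 0 -1"

```text
t: 18.77
tool_pos: [627.8, -45.5, 144.9]
tool_rot: [[-0.999, -0.036, -0.003], [-0.036, 0.999, 0.001], [0.003, 0.001, -1.0]]
contact_force: [0.2, 0.5, 0.2]
opening: 0.977
finger_force: 0.0
```

```bash
python3 -c "
from h import *
s=where(); print(s['opening']); im=viewer.read_camera('wrist'); cv2.imwrite('pics/w7.png',im[:,:,::-1])"
```

```text
t 18.8 jig [ 52.3 -45.4] z 144.9 yaw err 0.0002 F [0.2 0.5 0.2]
0.9766134480363035
```

View pics/w7.png

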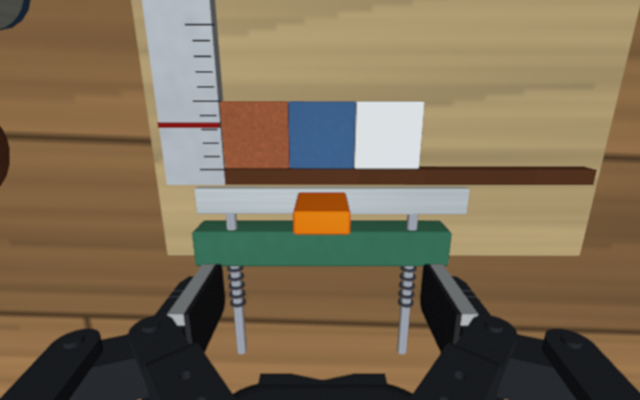

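The open fingers straddle the grip, which is centred at column 322. Lowering and gripping.

send_rows:
  plan: "0 0 0.3 0 0 0 -1;0 0 0.6 0 0 0 -1;0 0 0.8 0 0 0 -1;0 0 0.92 0 0 0 -1;0 0 1 0 0 0 -1;0 0 1 0 0 0 -1;0 0 1 0 0 0 -1"

```text
t: 19.4
tool_pos: [629.4, -45.7, 47.3]
tool_rot: [[-0.999, -0.036, 0.001], [-0.036, 0.999, -0.0], [-0.001, -0.0, -1.0]]
contact_force: [-0.1, 0.6, 0.4]
opening: 1.0
finger_force: 0.0
```

send_rows:
  plan: "0 0 0 0 0 0 0.6;0 0 0 0 0 0 1;0 0 0 0 0 0 1;0 0 0 0 0 0 1;0 0 0 0 0 0 1;0 0 0 0 0 0 1;0 0 0 0 0 0 1;0 0 0 0 0 0 1"
  squeeze: 80

```text
t: 20.07
tool_pos: [629.2, -46.0, 47.2]
tool_rot: [[-0.999, -0.036, 0.001], [-0.036, 0.999, -0.001], [-0.001, -0.001, -1.0]]
contact_force: [-1.7, -0.9, 6.0]
opening: 0.411
finger_force: 79.4
```

```bash
python3 -c "
from h import *
s=where(); print(s['opening'],s['finger_force'])"
```

```text
t 20.1 jig [ 53.7 -45.8] z 47.2 yaw err 0.0003 F [-1.7 -0.9  6. ]
0.4113281757171214 79.4066047668457
```

send_rows:
  plan: "0.04 0 0 0 0 0 1;0.09 0 0 0 0 0 1;0.14 0 0 0 0 0 1;0.19 0 0 0 0 0 1;0.24 0 0 0 0 0 1;0.29 0 0 0 0 0 1;0.34 0 0 0 0 0 1;0.39 0 0 0 0 0 1;0.42 0 0 0 0 0 1;0.42 0 0 0 0 0 1"

```text
t: 20.9
tool_pos: [588.2, -47.4, 47.2]
tool_rot: [[-0.999, -0.036, 0.004], [-0.036, 0.999, -0.001], [-0.004, -0.001, -1.0]]
contact_force: [8.0, -1.8, 0.6]
opening: 0.409
finger_force: 79.7
```

```bash
cat >> h.py <<'E'
def edges():
    s=where(); print(s['opening'],s['finger_force']); im=viewer.read_camera('wrist'); cm=cam('wrist',s); J=np.load('J.npy'); np.save('we.npy',im)
    jx=lambda u,v,z: w2jig(J,toplane(cm,[(u,v)],z))[0]
    print(proj(cm,np.c_[jig2w(J,[(-3.3,-155),(-3.3,-125)]),[28,28]]).round(1))
    return s,im,cm,jx
E
python3 -c "
from h import *
s,im,cm,jx=edges(); cv2.imwrite('pics/w8.png',im[:,:,::-1])"
```

```text
t 20.9 jig [ 12.6 -45.8] z 47.2 yaw err 0.0005 F [ 8.  -1.8  0.6]
0.4088203116291402 79.7472882270813
[[102.6 220.6]
 [162.9 220.7]]
```

View pics/w8.png

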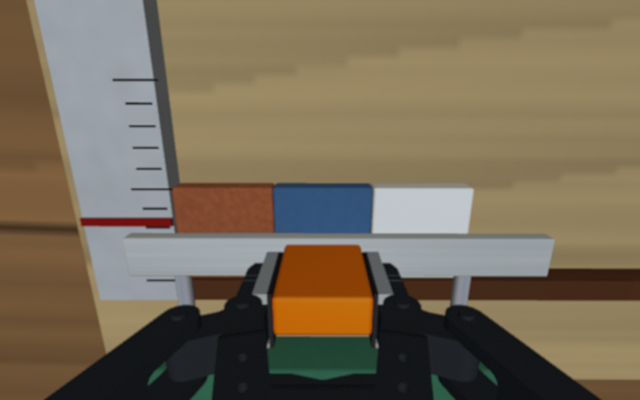

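The guide lies over the tiles, its front edge near row 235 and the red mark at row 221. It needs a few more millimetres.

```bash
python3 - <<'E'
from h import *
s,im,cm,jx=edges(); a=im.astype(float); g=a.mean(2); red=a[:,:,0]-a[:,:,1:].mean(2)
for u in (100,130,160):
    w=np.clip(red[212:232,u]-30,0,None); v=(w*np.arange(212,232)).sum()/w.sum(); rows=np.where(w>0)[0]+212
    print("mark",u,round(v,2),rows.min(),rows.max(),jx(u,v,28).round(1))
for u in (140,160,210,330,420,520): print(u,[int(x) for x in g[226:246,u]])
for v in (232.5,234,237.5,239): print(v,jx(140,v,30).round(1),jx(140,v,38).round(1))
E
```

```text
t 20.9 jig [ 12.9 -45.8] z 47.2 yaw err 0.0005 F [8.7 0.1 2.1]
0.41032312802307064 79.7455644607544
[[102.5 220.1]
 [162.8 220.1]]
mark 100 221.22 218 225 [  -2.7 -156.4]
mark 130 221.3 218 225 [  -2.7 -141.4]
mark 160 221.84 218 226 [  -2.4 -126.5]
140 [139, 156, 158, 159, 157, 155, 143, 121, 110, 110, 114, 125, 147, 162, 167, 168, 167, 167, 164, 164]
160 [42, 82, 135, 156, 158, 158, 149, 125, 110, 110, 113, 125, 146, 163, 167, 167, 167, 167, 166, 164]
210 [82, 82, 82, 83, 84, 83, 90, 103, 110, 112, 115, 124, 146, 163, 168, 169, 169, 168, 168, 166]
330 [86, 86, 86, 85, 85, 84, 89, 101, 110, 116, 117, 123, 142, 162, 168, 168, 169, 161, 135, 97]
420 [197, 197, 197, 198, 198, 198, 187, 154, 122, 112, 114, 116, 133, 154, 163, 162, 162, 161, 161, 160]
520 [123, 123, 124, 124, 125, 126, 124, 118, 112, 111, 111, 112, 127, 148, 159, 159, 159, 157, 156, 156]
232.5 [   2.5 -136.3] [  -0.8 -131.8]
234 [   3.3 -136.4] [  -0.  -131.9]
237.5 [   5.2 -136.7] [   1.8 -132.2]
239 [   6.  -136.8] [   2.6 -132.3]
```

send_rows:
  plan: "0.02 0 0 0 0 0 1;0.04 0 0 0 0 0 1;0.05 0 0 0 0 0 1;0.05 0 0 0 0 0 1;0.05 0 0 0 0 0 1"

```text
t: 21.42
tool_pos: [583.9, -47.5, 47.2]
tool_rot: [[-0.999, -0.036, 0.005], [-0.036, 0.999, -0.001], [-0.005, -0.001, -1.0]]
contact_force: [8.8, -1.0, 1.8]
opening: 0.408
finger_force: 79.6
```

```bash
python3 - <<'E'
from h import *
s,im,cm,jx=edges(); a=im.astype(float); g=a.mean(2); red=a[:,:,0]-a[:,:,1:].mean(2)
cols=range(75,125,4)
for u in (95,110,118):
    w=np.clip(red[200:250,u]-30,0,None); v=(w*np.arange(200,250)).sum()/w.sum(); print("mark",u,round(v,2),jx(u,v,28).round(2))
for u in (130,145,200,420): print(u,[int(x) for x in g[224:246,u]],[int(x) for x in red[224:246,u]])
for v in (231,232,233,234,235): print(v,jx(140,v,30).round(1))
cv2.imwrite('pics/w9.png',cv2.resize(im[180:300,60:260],None,fx=4,fy=4,interpolation=cv2.INTER_CUBIC)[:,:,::-1])
E
```

```text
t 21.4 jig [  8.3 -45.8] z 47.2 yaw err 0.0005 F [ 8.8 -1.   1.8]
0.40833990425883676 79.5873212814331
[[104.2 228.6]
 [164.1 228.7]]
mark 95 229.84 [  -2.65 -159.75]
mark 110 229.84 [  -2.65 -152.22]
mark 118 229.85 [  -2.65 -148.21]
130 [150, 118, 77, 50, 46, 47, 48, 49, 67, 89, 103, 110, 112, 125, 148, 164, 167, 168, 167, 165, 164, 163] [-6, 9, 37, 77, 95, 95, 96, 92, 65, 27, 6, 0, -1, -2, -6, -9, -10, -9, -9, -8, -9, -9]
145 [149, 118, 76, 50, 47, 47, 47, 54, 75, 98, 107, 110, 113, 126, 148, 163, 167, 167, 166, 166, 164, 163] [-7, 8, 37, 77, 95, 96, 97, 85, 50, 15, 0, 0, 0, -2, -6, -8, -9, -9, -10, -10, -10, -10]
200 [82, 83, 85, 84, 81, 81, 78, 78, 87, 101, 109, 112, 115, 125, 146, 163, 168, 168, 168, 168, 166, 166] [68, 68, 68, 68, 67, 66, 65, 63, 45, 15, 1, -1, 0, -2, -5, -9, -10, -11, -10, -9, -9, -9]
420 [197, 197, 197, 196, 196, 197, 197, 198, 186, 154, 122, 113, 113, 117, 133, 153, 163, 162, 161, 161, 160, 160] [-9, -9, -9, -8, -8, -9, -8, -9, -8, -5, -1, 0, 0, 0, -4, -8, -9, -10, -10, -9, -9, -9]
231 [  -2.9 -136.1]
232 [  -2.3 -136.2]
233 [  -1.8 -136.3]
234 [  -1.2 -136.4]
235 [  -0.7 -136.5]
```

View pics/w9.png

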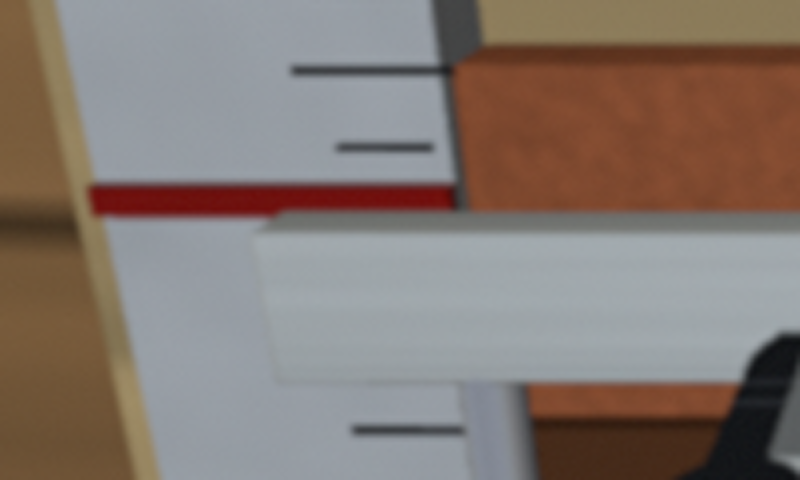

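The edge now sits at the mark's far side, about 0.7–1 mm short of its centre line. One small nudge.

send_rows:
  plan: "0.008 0 0 0 0 0 1;0.008 0 0 0 0 0 1;0.008 0 0 0 0 0 1;0.008 0 0 0 0 0 1;0.008 0 0 0 0 0 1;0.008 0 0 0 0 0 1"

```text
t: 21.97
tool_pos: [583.1, -47.5, 47.2]
tool_rot: [[-0.999, -0.036, 0.005], [-0.036, 0.999, -0.001], [-0.005, -0.001, -1.0]]
contact_force: [8.6, 0.0, 2.5]
opening: 0.412
finger_force: 79.6
```

```bash
python3 - <<'E'
from h import *
s,im,cm,jx=edges(); a=im.astype(float); red=a[:,:,0]-a[:,:,1:].mean(2)
w=np.clip(red[200:250,95]-30,0,None); v=(w*np.arange(200,250)).sum()/w.sum(); print("mark",round(v,2),jx(95,v,28).round(2))
print([int(x) for x in red[224:240,145]]); 
for v in (232,233): print(v,jx(140,v,30).round(2))
print(np.abs(s["qd"]).max())
from rig import ticket
print(ticket.hand_in())
E
```

```text
t 22.0 jig [  7.6 -45.8] z 47.2 yaw err 0.0006 F [8.6 0.  2.5]
0.41150204999446666 79.58559036254883
[[104.4 230. ]
 [164.2 230. ]]
mark 231.16 [  -2.67 -159.83]
[-10, -8, 2, 25, 66, 94, 97, 85, 50, 14, 0, 0, 0, -2, -6, -9]
232 [  -3.05 -136.17]
233 [  -2.51 -136.25]
0.0019826806296407355
the job is handed in; nothing more can be done
None
```

The job is handed in at 22 s: the three tiles lie in one closed row against the fence and end stop, and the guide is still gripped with its leading edge within about 1 mm of the red mark by the wrist camera; the verdict was not shown.

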